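# Put the bottle away in the lift-up cabinet

### The job

Put the small green bottle away in the white cabinet. Raise the cabinet's lift-up door by its bar handle until the folding stay at its right side locks and the door stays up when you let go, and put the bottle down inside, in the wide compartment. Then push the knee of the stay back through straight to unlock it, and let the door down until it is fully shut, without tipping over the mug or the drink can.

Things in the scene. Friction and masses are not known exactly. Their poses are not given: they have to be found in the camera images.
- cabinet: White steel cabinet, fixed on the table, 215 deep (x), 280 wide (y), 192 mm high; origin at the table under its middle, +x to its back, +y to its left seen from its front. Front panel at x=-105, 101 mm high; the side walls (8 mm) rise from it at 22 deg to the hinge at x=90, z=180 mm. At the right (-y) a narrow channel holds the stay; its partition at y=-86 is 80 to 130 mm high.
- cabinet_floor (a point): Middle of the floor of the wide compartment left of the partition: at x=2, y=24, z=16 mm in the cabinet's frame; the floor is level and spans x -97 to 102, y -84 to 132 mm. Open to the top when the door is up; the raised door then overhangs it forward to x=33 mm (its free edge, 385 mm above the table).
- door (a joint): Door opening, rad: 0 fully shut on the sloping rim, 1.69 as far up as the stay lets it, 1.686 held by the locked stay, leaning 15 deg forward of upright. White panel 212 long, 280 wide, 12 mm thick, 0.9 kg, hinged at its upper back edge. Soft-down hinge damper 0.8 N m s/rad: not locked, it sinks shut by its own weight from anywhere (2 to 3 s from the top). Lifting takes 6 to 10 N at the handle.
- door_handle (a point): Middle of the door's straight steel bar handle: round, 13 mm thick, 120 mm long along the cabinet's y, on two posts 104 mm apart, 40 mm off the door's outer face, 155 mm from the hinge along the door. The bar can turn between the fingers. Axes are the door's: -x to the free edge, z out of the outer face. In the cabinet's frame at x=-74, z=171 mm when shut, x=100, z=344 mm when locked open.
- door_hinge (a point): Point on the hinge line at mid width: x=90, y=0, z=180 mm in the cabinet's frame; the line runs along the cabinet's y. The handle bar swings about it, up and then back, on a radius of 164 mm.
- stay (a joint): Knee of the folding stay (two flat steel 105 mm links in the plane y=-110 mm of the cabinet, from the right side wall to the door's inner face), rad: 0 folded, door shut; 2.11 straight; 2.25 locked past straight on its stop, where a spring snaps it once the door is raised fully. 2 to 3 N on the thumb tab take it back; below about 1.8 the door's weight folds it on, above that it snaps back.
- thumb_tab (a point): Middle of the outer face of the thumb tab at the stay's knee, steel, 26 x 30 (along y) x 4 mm; z axis out of that face. Stay locked: at x=-41, y=-110, z=171 mm in the cabinet's frame, facing forward and 30 deg up, clear above the rim and in front of the door. To unlock, push it along its first -z (backward and down) 30 mm; the knee swings about x=-75, z=85 mm. Hidden when shut.
- green_vial: Small green bottle with black ribbed cap, 27 mm across, 75 mm high (top 15 mm: cap, 19 mm across), about 40 g, standing upright on the table left or right of the cabinet; origin at the middle of its underside, z up along it. Standing anywhere in the wide compartment it clears the shut door.
- mug: Teal stoneware mug, 81 x 114 x 94 mm, on the table at the other side of the cabinet from the bottle; bystander. Origin at its underside, z up.
- drink_can: Empty drink can, 66 mm across, 147 mm high, 30 g, standing on the table to the left of the cabinet; bystander. Origin at the middle of its underside, z up.

How it is judged:
By the outcome, as a careful person would: the job done as asked, in the order asked, and still so for the second after the job is handed in, with the robot touching nothing.
It also fails if it takes over 72 s, if anything falls off the work surface, if the arm or the gripper's body presses on something with over 40 N, if the wrist force passes 120 N, or if a joint passes its speed limit or range.

### The arm

A 6-joint arm with a two-finger parallel gripper is mounted at the origin on the work surface; the furniture and walls round the work are solid. World frame = base frame: x ahead of the robot, y to its left, z up, the work surface at z = 0. Lengths are in m, angles in degrees, forces in N, time in s.
With the tool pointing down it reaches from about 0.3 to 0.75 m from the base axis. Payload 8.5 kg.
Tool frame: the origin (TCP) lies on the centre line of the jaws, within the pads' length; the fingertips stand 11 mm ahead of it and the grasp point (between the pads) lies 8 mm behind it; z points along the fingers, y is the line along which they close (so a half turn about z gives the same grasp; the last joint's range is limited). The gripper opens to 85 mm and grips with 20 to 120 N. Pads are 22 mm wide; open, the fingers measure 114 mm over their backs; the gripper's body (76 mm by 85 mm) begins 54 mm behind the grasp point. The pads swing forward as they close: fully open they stand 13 mm farther back than shut.
Start: joints at [-88.94, 21.807, 74.336, -0, 83.858, -12.336], TCP at [0.127, -0.535, 0.242] pointing down, gripper open.
Joint ranges: [-178.18, 178.18], [-50.72, 133.34], [12.68, 142.11], [-81.47, 261.47], [9.98, 163.14], [-165.26, 165.26]. Speed limits (degrees/s): [136.94, 136.94, 180, 180, 180, 180].

### API

Orientations are given as a 3x3 rotation matrix whose columns are the frame's x, y, z axes.
In Python, from rig import env, optics gives the robot as it stands (env), with the cameras (optics).
- The arm moves only by the shell command python3 nudge.py 'ROWS' [FORCE]. ROWS is a JSON list of rows, 1 to 10 of them, each of 5 numbers: dx, dy, dz in m, then a turn about the tool's z in degrees, then the finger opening in m; each row shifts and turns the commanded pose from where the row before left it, along the tool's axes as they then stand; what a row does not reach is not made up. A row lasts 1/10 s, in which the tool goes at most 0.05 m and 8.59 degrees, less where a joint would pass 70% of its speed; a pose out of reach is approached as far as the arm can. The fingers move at their own pace and stop on an object; FORCE is the grip in N (left out, the last holds). Time passes only in rows, so rows that do not move let the fingers close. It prints the time, the measured TCP pose, the force, the opening and the grip force at its end. Input that does not fit is refused with a message, and nothing moves.
- env.observe(): the state, without advancing time (a new reading comes with each control period).
- optics.get_image(name): name is "scene" or "top" or "wrist"; returns a dict with "pixels" (400x640x3 uint8, red, green, blue), "K" (3x3 intrinsics, pixels), "extrinsics" (4x4, takes a point from world to camera coordinates). Camera axes: x right, y down, z forward; pixel columns grow to the right and rows downward; lengths in m; the calibration is good to about 2 mm. The wrist camera is an equidistant fisheye: a pixel r from the principal point sees the ray r / f radians off the axis. A picture is of the moment at which its call begins. There is no depth.
- env.close_job(): hands the job in; it is judged then, once.
The state is a dict: "time_s": time; "q": joint angles; "qvel": joint speeds; "joint_efforts": joint torques, N m; "position": TCP position; "tool_rot": TCP orientation; "ft_force": force on the tool from outside, world axes, zero at the start; "wrist_torque": the same for the moment, N m; "grip_width": finger opening in m; "gripper_force": force on a finger pad.
Only numpy, scipy, OpenCV 4.12 (cv2) and the standard library are available. Lean on these libraries where they do the work, as an engineer would, in place of code of your own. Each camera call takes 0.05 s, during which the arm holds its last target. There are 200 camera calls.

## Working session

There is one attempt and no reset: what is moved stays moved. The work goes in short steps, Python scripts to look and compute and a shell command to move; the robot and the scene stay as the last step left them, time stands still between calls to the robot, and variables do not carry over. Pictures are saved under pics/ and viewed, at most 13 in all, crops included, and the job is handed in when it is done.

```bash
ls; mkdir -p pics
python3 - <<'E'
from rig import env, optics
import cv2,numpy as np
for n in ["scene","top"]:
    d=optics.get_image(n); cv2.imwrite(f"pics/{n}0.png",d["pixels"][:,:,::-1]); np.savez(f"pics/{n}0.npz",**d)
    print(n,d["K"].tolist(),np.round(d["extrinsics"],3).tolist())
s=env.observe(); print(s)
E
```

```text
nudge.py
pics
rig.py
scene [[449.6472652843686, 0.0, 322.0991875116855], [0.0, 449.6472652843686, 198.66099110421774], [0.0, 0.0, 1.0]] [[0.726, 0.687, 0.004, -0.405], [0.447, -0.468, -0.763, -0.165], [-0.522, 0.556, -0.647, 1.735], [0.0, 0.0, 0.0, 1.0]]
top [[495.6084070439069, 0.0, 316.82834182078153], [0.0, 495.6084070439069, 198.17470384858464], [0.0, 0.0, 1.0]] [[-0.22, -0.975, -0.017, 0.132], [-0.76, 0.182, -0.624, 0.485], [0.611, -0.125, -0.781, 1.041], [0.0, 0.0, 0.0, 1.0]]
{'time_s': 0.1, 'q': array([-8.89412246e+01,  2.18375627e+01,  7.43777349e+01, -3.01997946e-04,
        8.38577241e+01, -1.23347385e+01]), 'qvel': array([-0.04513437, -0.05356434, -0.34142307,  0.03983245,  0.17796427,
        0.0046629 ]), 'joint_efforts': array([ 5.23383191e-03, -4.49213898e+01, -2.31656671e+01, -1.27986777e-04,
        3.66109220e-03, -6.96292176e-06]), 'position': array([ 0.1274025 , -0.53479832,  0.2417852 ]), 'tool_rot': array([[ 9.72801979e-01,  2.31638315e-01, -2.87894572e-05],
       [ 2.31638162e-01, -9.72801181e-01,  1.27415620e-03],
       [ 2.67136976e-04, -1.24617041e-03, -9.99999188e-01]]), 'ft_force': array([-0.43376182,  0.04272068,  0.88438397]), 'wrist_torque': array([-0.01807551,  0.05196472, -0.00350783]), 'gripper_force': 0.0, 'grip_width': 0.08548522959192278}
```

View pics/scene0.png

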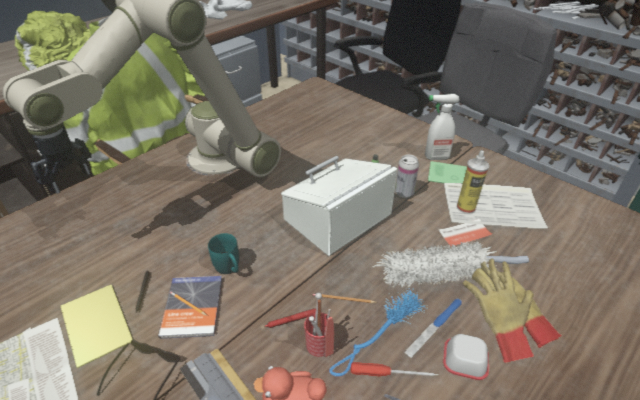

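View pics/top0.png

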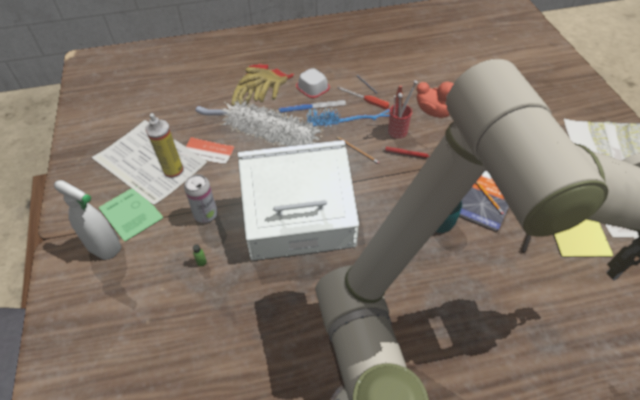

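The scene view shows the cabinet at about (340,200) with its bar handle at (325,165), the mug at (224,252) and the can at (407,175). The top view shows the bottle at (200,256), the can at (203,205), and the cabinet's front toward the robot. I'll zoom in for corners.

Run:
```python
import cv2,numpy as np
a=cv2.imread("pics/top0.png")[130:270,180:370]; b=cv2.imread("pics/scene0.png")[140:280,200:430]
a=cv2.resize(a,(760,560),interpolation=cv2.INTER_CUBIC); b=cv2.resize(b,(800,487),interpolation=cv2.INTER_CUBIC)
cv2.imwrite("pics/ca.png",a);cv2.imwrite("pics/cb.png",b)
```

```text
(no output)
```

View pics/ca.png

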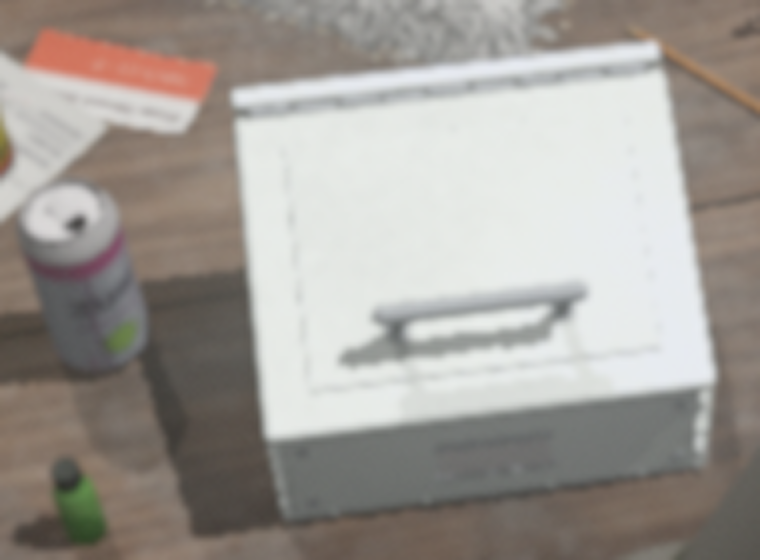

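View pics/cb.png

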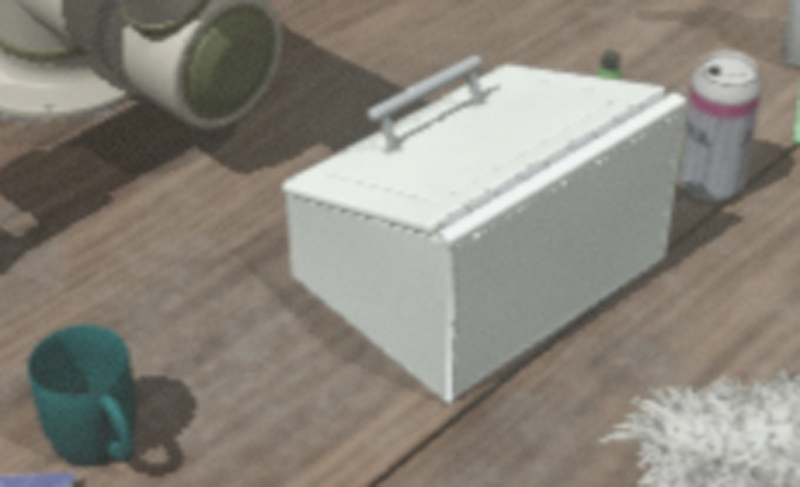

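```bash
cat > h.py <<'E'
import numpy as np
D={n:dict(np.load(f"pics/{n}0.npz")) for n in("scene","top")}
T=lambda p:(np.array(p)/4+[180,130]); S=lambda p:(np.array(p)/3.478+[200,140])
def proj(n,P):
    d=D[n];c=d["extrinsics"][:3,:3]@P+d["extrinsics"][:3,3];u=d["K"]@c;return u[:2]/u[2]
def ray(n,uv,z):
    d=D[n];R=d["extrinsics"][:3,:3];t=d["extrinsics"][:3,3];o=-R.T@t
    v=R.T@np.linalg.solve(d["K"],[*uv,1]);return o+v*(z-o[2])/v[2]
E
python3 - <<'E'
from h import *
from scipy.optimize import least_squares
obs=[("top",T((287,520)),(-.107,.14,0)),("top",T((702,466)),(-.107,-.14,0)),("scene",S((448,402)),(.1075,-.14,0)),
("scene",S((291,277)),(-.107,-.14,0)),("scene",S((668,257)),(.1075,.14,0)),("top",T((232,90)),(.1075,.14,.192)),("top",T((658,43)),(.1075,-.14,.192)),
("scene",S((448,240)),(.1075,-.14,.192)),("scene",S((685,98)),(.1075,.14,.192)),("top",T((481,302)),(-.074,0,.171)),("scene",S((425,87)),(-.074,0,.171))]
def W(p,c):
    a=p[2];return np.array([p[0]+np.cos(a)*c[0]-np.sin(a)*c[1],p[1]+np.sin(a)*c[0]+np.cos(a)*c[1],c[2]])
f=lambda p:np.concatenate([proj(n,W(p,c))-uv for n,uv,c in obs])
r=least_squares(f,[.45,-.05,0],loss="soft_l1");print(r.x,np.degrees(r.x[2]));print(np.round(f(r.x).reshape(-1,2),1).tolist())
print("handle",W(r.x,(-.074,0,.171)))
print("vial",ray("top",T((66,463)),.075),ray("top",T((86,533)),0),ray("scene",S((611,53)),.075))
print("can",ray("top",T((65,210)),.147),ray("scene",S((728,68)),.147)); print("mug",ray("scene",S((80,353)),.094))
E
```

```text
[ 0.56792046  0.05877884 -0.0783788 ] -4.490774652967066
[[-0.8, 0.6], [0.2, 0.3], [-1.2, 1.4], [-0.8, 0.6], [-1.9, 0.8], [-1.0, -1.0], [-1.2, -1.5], [-0.3, -0.3], [-0.3, -0.5], [-0.9, -1.2], [-0.3, 0.1]]
handle [0.49414764 0.06457294 0.171     ]
vial [0.49934903 0.33179929 0.075     ] [0.49416088 0.33450944 0.        ] [0.50184929 0.3372682  0.075     ]
can [0.64505521 0.30725434 0.147     ] [0.65673482 0.30805622 0.147     ]
mug [ 0.47071071 -0.31170077  0.094     ]
```

```bash
cat > to.py <<'E'
# python3 to.py w|c x y z : displacement to a TCP target (world or cabinet frame), in present tool axes
import sys,numpy as np
from rig import env, optics
s=env.observe();R=s["tool_rot"];p=s["position"];a=-.0784
A=np.array([[np.cos(a),-np.sin(a),0],[np.sin(a),np.cos(a),0],[0,0,1]]);o=np.array([.568,.0588,0])
t=np.array([float(v) for v in sys.argv[2:5]])
if sys.argv[1]=="c": t=o+A@t
print("t",round(s["time_s"],2),"cab",np.round(A.T@(p-o),4),"yaw",round(np.degrees(np.arctan2(R[1,0],R[0,0])),2),"F",np.round(s["ft_force"],1),"w",round(s["grip_width"],4),"d",np.round(R.T@(t-p),4))
E
python3 nudge.py '[[0.035,-0.035,-0.01,0,0.04],[0.035,-0.035,0,0,0.04],[0.035,-0.035,0,0,0.04],[0.035,-0.035,0,0,0.04],[0.035,-0.035,0,0,0.04],[0.035,-0.035,0,0,0.04],[0.035,-0.035,0,0,0.04],[0.035,-0.035,0,0,0.04],[0.035,-0.035,0,0,0.04],[0.035,-0.035,0,0,0.04]]' 40
python3 nudge.py '[[0,0,0,-8,0.04],[0,0,0,-8,0.04],[0,0,0,-8,0.04],[0,0,0,-8,0.04],[0,0,0,-8,0.04],[0,0,0,-8,0.04],[0,0,0,-8,0.04],[0,0,0,-8,0.04],[0,0,0,-8,0.04],[0,0,0,0,0.04]]'
python3 to.py c -0.074 0 0.21
```

```text
time_s: 1.1
position: [0.3871, -0.1119, 0.2522]
tool_rot: [[0.973, 0.231, 0.0], [0.231, -0.973, -0.0], [0.0, 0.0, -1.0]]
ft_force: [0.5, -0.6, -0.2]
grip_width: 0.0403
gripper_force: 0.0
time_s: 2.1
position: [0.3864, -0.1138, 0.252]
tool_rot: [[0.079, 0.997, -0.0], [0.997, -0.079, 0.0], [0.0, -0.0, -1.0]]
ft_force: [-0.7, -1.1, 1.0]
grip_width: 0.0399
gripper_force: 0.0
t 2.1 cab [-0.1675 -0.1863  0.252 ] yaw 85.47 F [-0.7 -1.1  1. ] w 0.0399 d [0.1863 0.0934 0.0421]
```

```bash
python3 nudge.py '[[0.04,0.02,0.005,0,0.04],[0.04,0.02,0.005,0,0.04],[0.04,0.02,0,0,0.04],[0.04,0.02,0,0,0.04],[0.026,0.0134,0,0,0.04],[0,0,0,0,0.04]]'
python3 to.py c -0.074 0 0.163
python3 - <<'E'
from rig import env, optics
import cv2
for n in("top","scene"):
    cv2.imwrite(f"pics/{n}1.png",optics.get_image(n)["pixels"][:,:,::-1])
a=cv2.imread("pics/top1.png")[120:290,170:400];b=cv2.imread("pics/scene1.png")[90:260,230:430]
cv2.imwrite("pics/m1.png",cv2.hconcat([cv2.resize(a,(406,300)),cv2.resize(b,(353,300))]))
E
```

```text
time_s: 2.7
position: [0.4956, 0.0666, 0.2417]
tool_rot: [[0.081, 0.997, -0.0], [0.997, -0.081, 0.001], [0.001, -0.0, -1.0]]
ft_force: [-0.1, -0.5, 0.0]
grip_width: 0.0396
gripper_force: 0.0
t 2.7 cab [-0.0728  0.0021  0.2417] yaw 85.38 F [-0.1 -0.5  0. ] w 0.0396 d [-0.0022 -0.0011  0.0787]
```

View pics/m1.png

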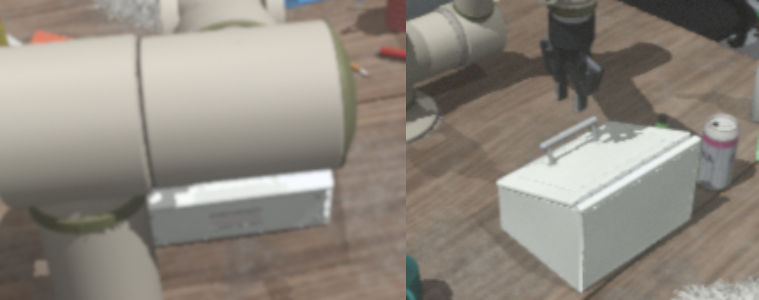

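The right half shows the open fingers at about (572,95), directly over the bar at (572,138). I'll descend and close.

```bash
python3 nudge.py '[[0,-0.001,0.02,0,0.04],[0,0,0.02,0,0.04],[0,0,0.015,0,0.04],[0,0,0.012,0,0.04],[0,0,0.011,0,0.04],[0,0,0,0,0.04]]'
python3 nudge.py '[[0,0,0,0,0.005],[0,0,0,0,0.005],[0,0,0,0,0.005],[0,0,0,0,0.005],[0,0,0,0,0.005],[0,0,0,0,0.005]]' 45
python3 to.py c -0.074 0 0.163
```

```text
time_s: 3.4
position: [0.4928, 0.0634, 0.1632]
tool_rot: [[0.083, 0.997, -0.002], [0.997, -0.083, 0.0], [-0.0, -0.002, -1.0]]
ft_force: [-0.1, -0.3, 0.5]
grip_width: 0.0399
gripper_force: 0.0
time_s: 4.0
position: [0.4912, 0.064, 0.1649]
tool_rot: [[0.08, 0.997, -0.005], [0.997, -0.08, -0.001], [-0.001, -0.005, -1.0]]
ft_force: [-13.7, -1.9, 9.8]
grip_width: 0.0116
gripper_force: 44.2
t 4.0 cab [-0.077  -0.0008  0.1649] yaw 85.4 F [-13.7  -1.9   9.8] w 0.0116 d [0.0008 0.003  0.0018]
```

```bash
python3 nudge.py '[[0,0,-0.0173,0,0.005],[0,0.0018,-0.0172,0,0.005],[0,0.0036,-0.0169,0,0.005],[0,0.0054,-0.0164,0,0.005],[0,0,0,0,0.005]]'
python3 to.py c -0.0258 0 0.231
```

```text
time_s: 4.5
position: [0.5008, 0.0633, 0.2324]
tool_rot: [[0.08, 0.997, -0.01], [0.997, -0.08, -0.0], [-0.001, -0.01, -1.0]]
ft_force: [-17.1, -1.4, -1.3]
grip_width: 0.0114
gripper_force: 45.2
t 4.5 cab [-0.0673 -0.0008  0.2324] yaw 85.4 F [-17.1  -1.4  -1.3] w 0.0114 d [0.0009 0.0416 0.001 ]
```

```bash
python3 nudge.py '[[0,0.0046,-0.0158,0,0.005],[0,0.0087,-0.015,0,0.005],[0,0.0102,-0.014,0,0.005],[0,0.0116,-0.0128,0,0.005],[0,0,0,0,0.005]]'
python3 nudge.py '[[0,0.0129,-0.0115,0,0.005],[0,0.0141,-0.0101,0,0.005],[0,0.015,-0.0085,0,0.005],[0,0.0159,-0.0069,0,0.005],[0,0,0,0,0.005]]'
python3 to.py c 0.100 0 0.336
```

```text
time_s: 5.0
position: [0.5362, 0.0603, 0.2918]
tool_rot: [[0.08, 0.997, -0.008], [0.997, -0.08, -0.001], [-0.002, -0.008, -1.0]]
ft_force: [-24.5, -2.1, 13.3]
grip_width: 0.0111
gripper_force: 45.7
time_s: 5.5
position: [0.5965, 0.0554, 0.3328]
tool_rot: [[0.081, 0.997, 0.006], [0.997, -0.081, -0.002], [-0.001, 0.006, -1.0]]
ft_force: [-13.5, -1.9, 27.7]
grip_width: 0.0109
gripper_force: 48.9
t 5.5 cab [ 0.0287 -0.0012  0.3328] yaw 85.36 F [-13.5  -1.9  27.7] w 0.0109 d [ 0.0014  0.0713 -0.0028]
```

```bash
python3 nudge.py '[[0,0.0155,-0.0082,0,0.005],[0,0.017,-0.0034,0,0.005],[0,0.0172,-0.0016,0,0.005],[0,0.013,0,0,0.005],[0,0,0,0,0.005]]'
python3 to.py c 0.099 0 0.337
```

```text
time_s: 6.0
position: [0.6608, 0.0501, 0.3427]
tool_rot: [[0.081, 0.997, 0.006], [0.997, -0.081, -0.001], [-0.001, 0.007, -1.0]]
ft_force: [0.5, -2.5, 10.3]
grip_width: 0.0111
gripper_force: 49.0
t 6.0 cab [ 0.0932 -0.0014  0.3427] yaw 85.34 F [ 0.5 -2.5 10.3] w 0.0111 d [0.0015 0.0057 0.0057]
```

```bash
python3 nudge.py '[[0,0.002,0,0,0.005],[0,0.002,0,0,0.005],[0,0.002,0.0005,0,0.005],[0,0,0,0,0.005]]'; python3 nudge.py '[[0,0.002,0.0005,0,0.005],[0,0.001,0.0005,0,0.005],[0,0,0,0,0.005]]'
python3 to.py c 0.099 0 0.337;python3 - <<'E'
from rig import env, optics
import cv2
d=optics.get_image("scene")["pixels"][60:280,220:440,::-1]
cv2.imwrite("pics/m2.png",cv2.resize(d,(600,600),interpolation=cv2.INTER_CUBIC))
E
```

```text
time_s: 6.4
position: [0.6651, 0.0497, 0.3424]
tool_rot: [[0.081, 0.997, 0.003], [0.997, -0.081, -0.001], [-0.001, 0.003, -1.0]]
ft_force: [-3.9, -2.8, 11.2]
grip_width: 0.0111
gripper_force: 49.1
time_s: 6.7
position: [0.666, 0.0497, 0.3424]
tool_rot: [[0.081, 0.997, -0.001], [0.997, -0.081, -0.002], [-0.002, -0.001, -1.0]]
ft_force: [-18.1, -3.0, 15.5]
grip_width: 0.011
gripper_force: 49.7
t 6.7 cab [ 0.0985 -0.0014  0.3424] yaw 85.34 F [-18.1  -3.   15.5] w 0.011 d [0.0014 0.0005 0.0054]
```

View pics/m2.png

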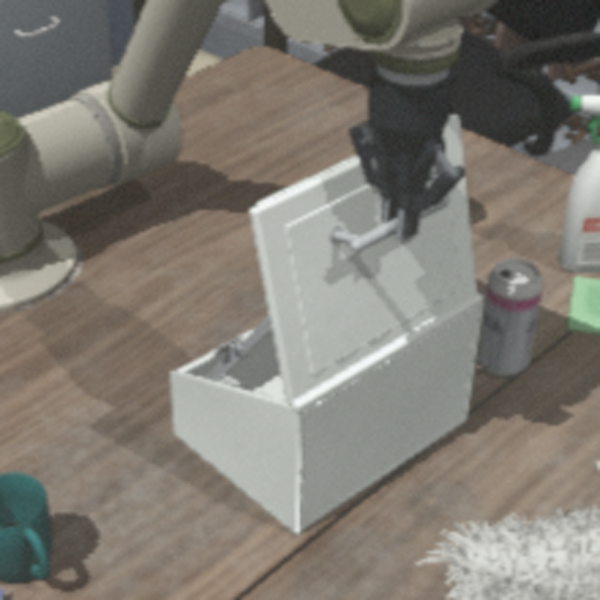

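The door is up against its stop: the force is rising, and the stay link is visible at about (245,345). I'll push a touch more, then open slightly with the bar still between the fingers.

```bash
python3 nudge.py '[[0,0.0015,0,0,0.005],[0,0.001,0,0,0.005],[0,0,0,0,0.005]]'; python3 nudge.py '[[0,-0.006,0,0,0.005],[0,0,0,0,0.005]]';python3 nudge.py '[[0,0,0,0,0.03],[0,0,0,0,0.03],[0,0,0,0,0.03],[0,0,0,0,0.03],[0,0,0,0,0.03],[0,0,0,0,0.03]]'
python3 to.py c 0.099 0 0.337;python3 - <<'E'
from rig import env, optics
import cv2
d=optics.get_image("scene")["pixels"][60:280,220:440,::-1]
cv2.imwrite("pics/m3.png",d)
a=cv2.imread("pics/m2.png");b=cv2.resize(d,(600,600),interpolation=cv2.INTER_CUBIC)
cv2.imwrite("pics/m3.png",cv2.hconcat([a[150:450,150:500],b[150:450,150:500]]))
E
```

```text
time_s: 7.05
position: [0.6667, 0.0496, 0.3423]
tool_rot: [[0.081, 0.997, -0.007], [0.997, -0.081, -0.001], [-0.002, -0.006, -1.0]]
ft_force: [-28.1, -2.4, 16.5]
grip_width: 0.0112
gripper_force: 50.0
time_s: 7.25
position: [0.6644, 0.0498, 0.3425]
tool_rot: [[0.081, 0.997, 0.006], [0.997, -0.081, -0.002], [-0.001, 0.006, -1.0]]
ft_force: [-4.1, -2.6, 13.3]
grip_width: 0.0112
gripper_force: 49.4
time_s: 7.85
position: [0.6651, 0.0503, 0.3381]
tool_rot: [[0.08, 0.997, -0.0], [0.997, -0.08, 0.0], [-0.0, -0.0, -1.0]]
ft_force: [-0.2, 0.4, 0.2]
grip_width: 0.0301
gripper_force: 0.0
t 7.85 cab [ 0.0975 -0.0009  0.3381] yaw 85.4 F [-0.2  0.4  0.2] w 0.0301 d [0.0009 0.0015 0.0011]
```

View pics/m3.png

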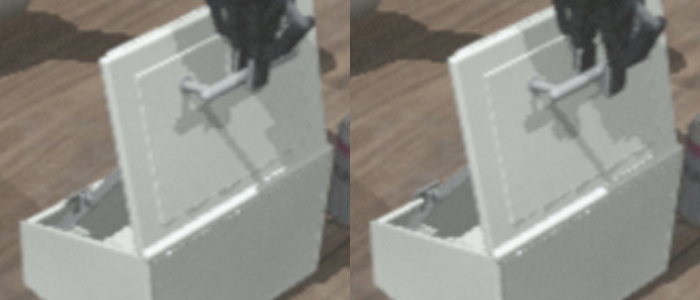

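In the right half the knee has snapped forward and up, from (75,205) to (75,190). The bar is untouched with zero force, so the stay is locked and the door holds. I'll retract upward.

```bash
python3 nudge.py '[[0,0,-0.01,0,0.03],[0,0,-0.02,0,0.03],[0,0,-0.025,0,0.03],[0,0,-0.03,0,0.03],[0,0,-0.025,0,0.03],[0,0,0,0,0.03]]'
python3 to.py w 0.498 0.334 0.25
```

```text
time_s: 8.5
position: [0.6649, 0.0503, 0.4525]
tool_rot: [[0.08, 0.997, 0.008], [0.997, -0.08, -0.001], [-0.0, 0.008, -1.0]]
ft_force: [0.5, 0.2, 0.8]
grip_width: 0.03
gripper_force: 0.0
t 8.5 cab [ 0.0973 -0.0009  0.4525] yaw 85.39 F [0.5 0.2 0.8] w 0.03 d [ 0.2694 -0.1907  0.201 ]
```

```bash
python3 nudge.py '[[0.03,-0.02,0,0,0.05],[0.03,-0.02,0,0,0.05],[0.03,-0.02,0,0,0.05],[0.03,-0.02,0,0,0.05],[0.03,-0.02,0,0,0.05],[0.03,-0.02,0,0,0.05],[0.03,-0.02,0,0,0.05],[0.03,-0.02,0,0,0.05],[0.03,-0.0307,0.02,0,0.05],[0,0,0.04,0,0.05]]'
python3 nudge.py '[[0,0,0.04,0,0.05],[0,0,0.04,0,0.05],[0,0,0.04,0,0.05],[0,0,0.03,0,0.05],[0,0,0,0,0.05]]'
python3 to.py w 0.498 0.334 0.037
python3 - <<'E'
from rig import env, optics
import cv2
d=optics.get_image("top");cv2.imwrite("pics/t4.png",d["pixels"][:,:,::-1])
w=optics.get_image("wrist");cv2.imwrite("pics/w4.png",w["pixels"][:,:,::-1])
cv2.imwrite("pics/m4.png",cv2.hconcat([cv2.resize(cv2.imread("pics/w4.png"),(480,300)),cv2.resize(cv2.imread("pics/t4.png")[150:300,140:300],(320,300))]))
import numpy as np;print(w["K"].tolist(),np.round(w["extrinsics"],4).tolist())
E
```

```text
time_s: 9.5
position: [0.4938, 0.3382, 0.3903]
tool_rot: [[0.075, 0.997, 0.006], [0.997, -0.075, 0.003], [0.004, 0.005, -1.0]]
ft_force: [1.2, 0.1, 0.0]
grip_width: 0.05
gripper_force: 0.0
time_s: 10.0
position: [0.4949, 0.334, 0.2341]
tool_rot: [[0.08, 0.997, -0.008], [0.997, -0.08, -0.003], [-0.004, -0.008, -1.0]]
ft_force: [0.8, 0.8, -0.8]
grip_width: 0.0496
gripper_force: 0.0
t 10.0 cab [-0.0945  0.2686  0.2341] yaw 85.39 F [ 0.8  0.8 -0.8] w 0.0496 d [0.0011 0.0047 0.197 ]
[[309.70691628693146, 0.0, 323.48296021554455], [0.0, 309.70691628693146, 199.88287293650768], [0.0, 0.0, 1.0]] [[0.9968, -0.0802, -0.0037, -0.4657], [-0.0746, -0.9426, 0.3256, 0.3104], [-0.0296, -0.3243, -0.9455, 0.5001], [0.0, 0.0, 0.0, 1.0]]
```

View pics/m4.png

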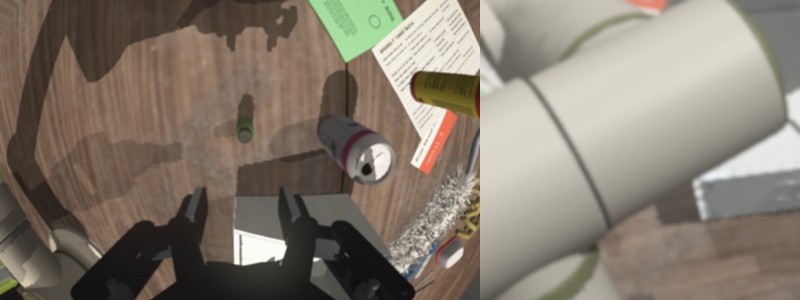

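The wrist view shows the bottle's cap at about (245,134) in the mosaic, which is (327,179) at full size. The can stands clear at (360,150).

Run:
```python
import cv2,numpy as np
im=cv2.imread("pics/w4.png").astype(int);g=(im[:,:,1]>im[:,:,2]*1.25)&(im[:,:,1]>im[:,:,0]*1.25)
g=g[140:220,290:360];v,u=np.nonzero(g);print(len(u),u.mean()+290,v.mean()+140,u.min()+290,u.max()+290,v.min()+140,v.max()+140)
E=np.array([[0.9968,-0.0802,-0.0037,-0.4657],[-0.0746,-0.9426,0.3256,0.3104],[-0.0296,-0.3243,-0.9455,0.5001]])
R,t=E[:,:3],E[:,3];o=-R.T@t;print("cam",o)
for uv,z in(((326.7,178.7),.075),((u.mean()+290,v.mean()+140),.045)):
    d=(np.array(uv)-[323.48,199.88])/309.7;r=np.hypot(*d);v3=np.array([*(d/r*np.sin(r)),np.cos(r)]);w=R.T@v3;print(o+w*(z-o[2])/w[2])
```

```text
10 334.2 172.3 331 336 168 178
cam [0.50216856 0.41741633 0.37005522]
[0.49786712 0.33797954 0.075     ]
[0.50606119 0.33641675 0.045     ]
```

```bash
python3 nudge.py '[[0.003,0.003,0,0,0.05],[0,0,0.03,0,0.05],[0,0,0.03,0,0.05],[0,0,0.03,0,0.05],[0,0,0.03,0,0.05],[0,0,0.025,0,0.05],[0,0,0.025,0,0.05],[0,0,0.015,0,0.05],[0,0,0.009,0,0.05],[0,0,0,0,0.05]]'
python3 nudge.py '[[0,0,0,0,0.015],[0,0,0,0,0.015],[0,0,0,0,0.015],[0,0,0,0,0.015],[0,0,0,0,0.015],[0,0,0,0,0.015]]' 25
python3 to.py w 0.498 0.337 0.037
```

```text
time_s: 11.1
position: [0.5003, 0.3377, 0.0444]
tool_rot: [[0.08, 0.997, 0.0], [0.997, -0.08, 0.0], [0.0, 0.0, -1.0]]
ft_force: [1.0, -0.7, -0.4]
grip_width: 0.0498
gripper_force: 0.0
time_s: 11.7
position: [0.5005, 0.3377, 0.0456]
tool_rot: [[0.08, 0.997, 0.002], [0.997, -0.08, 0.001], [0.001, 0.002, -1.0]]
ft_force: [0.3, -0.2, 6.9]
grip_width: 0.026
gripper_force: 25.0
t 11.7 cab [-0.0891  0.2728  0.0456] yaw 85.39 F [ 0.3 -0.2  6.9] w 0.026 d [-0.0009 -0.0025  0.0086]
```

```bash
python3 nudge.py '[[0,0,-0.01,0,0.015],[0,0,-0.03,0,0.015],[0,0,-0.04,0,0.015],[0,0,-0.04,0,0.015],[0,0,-0.04,0,0.015],[0,0,0,0,0.015]]'
python3 to.py c -0.05 0.03 0.2
```

```text
time_s: 12.3
position: [0.5014, 0.3383, 0.2108]
tool_rot: [[0.08, 0.997, 0.01], [0.997, -0.08, 0.004], [0.005, 0.01, -1.0]]
ft_force: [1.3, 0.3, -0.6]
grip_width: 0.0259
gripper_force: 24.8
t 12.3 cab [-0.0883  0.2734  0.2108] yaw 85.41 F [ 1.3  0.3 -0.6] w 0.0259 d [-0.2434  0.0387  0.0099]
```

```bash
python3 nudge.py '[[-0.03,0.005,0,0,0.015],[-0.03,0.005,0,0,0.015],[-0.03,0.005,0,0,0.015],[-0.03,0.005,0,0,0.015],[-0.03,0.005,0,0,0.015],[-0.03,0.005,0,0,0.015],[-0.03,0.005,0,0,0.015],[-0.033,0.004,0,0,0.015],[0,0,0,0,0.015]]'
python3 to.py c -0.05 0.03 0.063
```

```text
time_s: 13.2
position: [0.5192, 0.0891, 0.2042]
tool_rot: [[0.084, 0.996, -0.001], [0.996, -0.084, -0.001], [-0.001, -0.001, -1.0]]
ft_force: [0.1, 0.9, -0.5]
grip_width: 0.0259
gripper_force: 24.8
t 13.2 cab [-0.051   0.0264  0.2042] yaw 85.19 F [ 0.1  0.9 -0.5] w 0.0259 d [0.0037 0.0011 0.1412]
```

```bash
python3 nudge.py '[[0,0,0.025,0,0.015],[0,0,0.025,0,0.015],[0,0,0.025,0,0.015],[0,0,0.025,0,0.015],[0,0,0.02,0,0.015],[0,0,0.01,0,0.015],[0,0,0.005,0,0.015],[0,0,0,0,0.015]]'
python3 to.py c -0.05 0.03 0.063
```

```text
time_s: 14.0
position: [0.5193, 0.0923, 0.0693]
tool_rot: [[0.08, 0.997, -0.0], [0.997, -0.08, 0.0], [0.0, -0.0, -1.0]]
ft_force: [0.7, 1.4, 0.0]
grip_width: 0.0256
gripper_force: 24.8
t 14.0 cab [-0.0512  0.0296  0.0693] yaw 85.4 F [0.7 1.4 0. ] w 0.0256 d [0.0004 0.0012 0.0063]
```

```bash
python3 nudge.py '[[0,0,0.003,0,0.015],[0,0,0.002,0,0.015],[0,0,0,0,0.015]]';python3 nudge.py '[[0,0,0.001,0,0.015],[0,0,0.001,0,0.015],[0,0,0,0,0.015]]'
python3 to.py c -0.05 0.03 0.063
```

```text
time_s: 14.3
position: [0.5193, 0.0922, 0.0645]
tool_rot: [[0.08, 0.997, 0.0], [0.997, -0.08, 0.0], [0.0, 0.0, -1.0]]
ft_force: [0.3, 0.8, 0.2]
grip_width: 0.0259
gripper_force: 24.8
time_s: 14.6
position: [0.5192, 0.0922, 0.0623]
tool_rot: [[0.08, 0.997, -0.0], [0.997, -0.08, 0.0], [0.0, -0.0, -1.0]]
ft_force: [0.1, 0.3, -0.7]
grip_width: 0.0258
gripper_force: 24.8
t 14.6 cab [-0.0513  0.0294  0.0623] yaw 85.4 F [ 0.1  0.3 -0.7] w 0.0258 d [ 0.0006  0.0013 -0.0007]
```

```bash
python3 nudge.py '[[0,0,0.001,0,0.015],[0,0,0,0,0.015]]';python3 nudge.py '[[0,0,0.001,0,0.015],[0,0,0,0,0.015]]'
```

```text
time_s: 14.8
position: [0.5193, 0.0921, 0.0617]
tool_rot: [[0.08, 0.997, 0.0], [0.997, -0.08, -0.0], [-0.0, 0.0, -1.0]]
ft_force: [-1.3, 0.1, 4.0]
grip_width: 0.026
gripper_force: 25.2
time_s: 15.0
position: [0.5194, 0.0921, 0.0615]
tool_rot: [[0.08, 0.997, 0.001], [0.997, -0.08, -0.0], [-0.0, 0.001, -1.0]]
ft_force: [-3.3, 0.3, 12.8]
grip_width: 0.0257
gripper_force: 26.3
```

Contact with the floor. I'll back off a hair, release, and rise.

```bash
python3 nudge.py '[[0,0,-0.001,0,0.015],[0,0,0,0,0.03],[0,0,0,0,0.036],[0,0,0,0,0.036],[0,0,0,0,0.036],[0,0,0,0,0.036]]'
python3 nudge.py '[[0,0,-0.01,0,0.036],[0,0,-0.02,0,0.036],[0,0,-0.03,0,0.036],[0,0,-0.03,0,0.036],[0,0,-0.03,0,0.036],[0,0,-0.03,0,0.036],[0,0,0,0,0.036]]'
python3 to.py c -0.135 -0.11 0.2
python3 - <<'E'
from rig import env, optics
import cv2
w=optics.get_image("wrist")["pixels"][:,:,::-1];s=optics.get_image("scene")["pixels"][60:280,220:440,::-1]
cv2.imwrite("pics/m5.png",cv2.hconcat([cv2.resize(w,(480,300)),cv2.resize(s,(300,300))]))
E
```

```text
time_s: 15.6
position: [0.5194, 0.0921, 0.0613]
tool_rot: [[0.08, 0.997, 0.0], [0.997, -0.08, 0.0], [0.0, 0.0, -1.0]]
ft_force: [1.9, 0.6, -0.3]
grip_width: 0.036
gripper_force: 0.0
time_s: 16.3
position: [0.5202, 0.0922, 0.2157]
tool_rot: [[0.08, 0.997, 0.007], [0.997, -0.08, -0.0], [0.0, 0.007, -1.0]]
ft_force: [1.6, 0.4, -0.3]
grip_width: 0.0361
gripper_force: 0.0
t 16.3 cab [-0.0502  0.0296  0.2157] yaw 85.41 F [ 1.6  0.4 -0.3] w 0.0361 d [-0.1397 -0.0846  0.015 ]
```

View pics/m5.png

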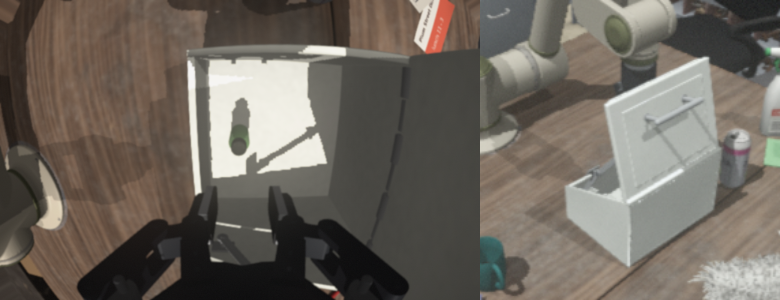

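The bottle stands upright on the compartment floor (wrist view, (239,140)), and the door is still up. Next is the thumb tab, pushed with the back of one finger of the half-open gripper.

```bash
python3 nudge.py '[[0,-0.03,0,0,0.06],[0,-0.03,0,0,0.06],[-0.01,-0.025,0,0,0.06],[-0.04,0,0.005,0,0.06],[-0.04,0,0.01,0,0.06],[-0.04,0,0,0,0.06],[-0.01,0,0,0,0.06],[0,0,0,0,0.06]]'
python3 to.py c -0.12 -0.11 0.16
python3 - <<'E'
from rig import env, optics
import cv2
w=optics.get_image("wrist")["pixels"][:,:,::-1];s=optics.get_image("scene")["pixels"][60:280,220:440,::-1]
cv2.imwrite("pics/m6.png",cv2.hconcat([cv2.resize(w,(480,300)),cv2.resize(s,(300,300))]))
E
```

```text
time_s: 17.2
position: [0.4227, -0.0414, 0.1956]
tool_rot: [[0.083, 0.997, -0.002], [0.997, -0.083, 0.001], [0.001, -0.002, -1.0]]
ft_force: [0.6, 0.4, -0.2]
grip_width: 0.0597
gripper_force: 0.0
t 17.2 cab [-0.137  -0.1113  0.1956] yaw 85.24 F [ 0.6  0.4 -0.2] w 0.0597 d [0.0013 0.017  0.0355]
```

View pics/m6.png

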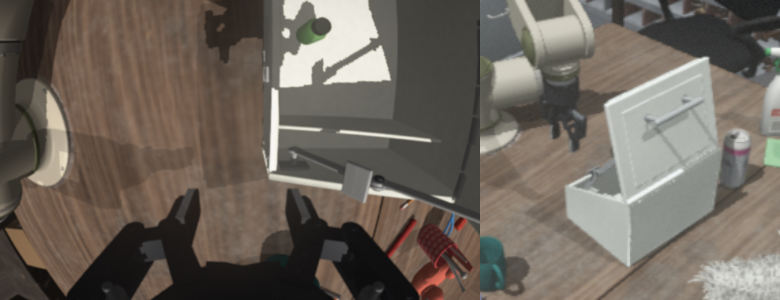

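The wrist view shows the tab at (358,182), clear ahead of the right-hand finger tip at (295,205). The bottle is upright at (315,28).

```bash
python3 nudge.py '[[0,0.005,0.015,0,0.06],[0,0.01,0.015,0,0.06],[0,0.01,0.003,0,0.06],[0,0.01,0,0,0.06],[0,0,0,0,0.06]]'
python3 nudge.py '[[0,0.004,0,0,0.06],[0,0.004,0,0,0.06],[0,0,0,0,0.06]]'
python3 nudge.py '[[0,0.004,0,0,0.06],[0,0.004,0,0,0.06],[0,0,0,0,0.06]]'
python3 to.py c -0.09 -0.11 0.16
```

```text
time_s: 17.8
position: [0.4595, -0.0431, 0.1638]
tool_rot: [[0.079, 0.997, 0.001], [0.997, -0.079, -0.0], [-0.0, 0.001, -1.0]]
ft_force: [0.5, -0.5, 0.8]
grip_width: 0.0597
gripper_force: 0.0
time_s: 18.1
position: [0.4665, -0.0441, 0.1636]
tool_rot: [[0.08, 0.997, 0.001], [0.997, -0.08, -0.0], [-0.0, 0.001, -1.0]]
ft_force: [-0.1, 0.6, 0.4]
grip_width: 0.0599
gripper_force: 0.0
time_s: 18.4
position: [0.4745, -0.0448, 0.1633]
tool_rot: [[0.08, 0.997, 0.0], [0.997, -0.08, -0.0], [0.0, 0.0, -1.0]]
ft_force: [-1.2, 0.2, 1.2]
grip_width: 0.0603
gripper_force: 0.5
t 18.4 cab [-0.0851 -0.1106  0.1633] yaw 85.39 F [-1.2  0.2  1.2] w 0.0603 d [ 0.0006 -0.0049  0.0033]
```

```bash
python3 nudge.py '[[0,0.005,0.001,0,0.06],[0,0.005,0.002,0,0.06],[0,0.005,0.002,0,0.06],[0,0.005,0.003,0,0.06]]'
python3 nudge.py '[[0,0.005,0.003,0,0.06],[0,0.005,0.003,0,0.06],[0,0,0,0,0.06]]'
python3 to.py c -0.09 -0.11 0.16
python3 - <<'E'
from rig import env, optics
import cv2
w=optics.get_image("wrist")["pixels"][:,:,::-1];s=optics.get_image("scene")["pixels"][60:280,220:440,::-1]
cv2.imwrite("pics/m7.png",cv2.hconcat([cv2.resize(w,(480,300)),cv2.resize(s,(300,300))]))
E
```

```text
time_s: 18.8
position: [0.4943, -0.0463, 0.155]
tool_rot: [[0.08, 0.997, -0.001], [0.997, -0.08, 0.0], [0.0, -0.001, -1.0]]
ft_force: [-2.5, 0.4, 0.6]
grip_width: 0.0598
gripper_force: 1.1
time_s: 19.1
position: [0.5025, -0.0469, 0.1498]
tool_rot: [[0.08, 0.997, -0.003], [0.997, -0.08, 0.0], [-0.0, -0.003, -1.0]]
ft_force: [-11.4, 1.2, 5.5]
grip_width: 0.06
gripper_force: 5.4
t 19.1 cab [-0.057  -0.1105  0.1498] yaw 85.4 F [-11.4   1.2   5.5] w 0.06 d [ 0.0004 -0.033  -0.0101]
```

View pics/m7.png

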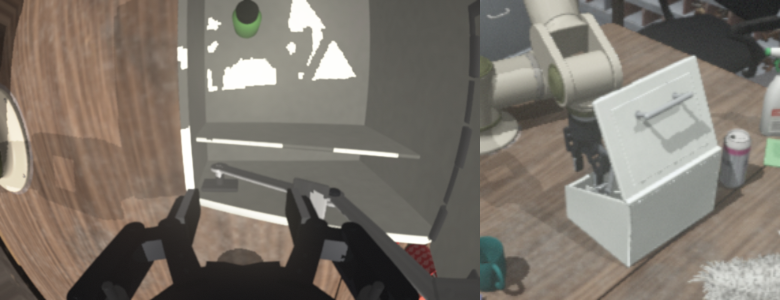

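The door is already coming down (its free edge has moved forward to about (600,100)), so the stay is unlocked. I'll retreat forward, quickly.

```bash
python3 nudge.py '[[0,-0.03,0,0,0.06],[0,-0.045,0,0,0.06],[0,-0.045,0,0,0.06],[0,-0.02,0,0,0.06],[0,0,0,0,0.06]]'
python3 to.py c -0.2 -0.11 0.16
python3 - <<'E'
from rig import env, optics
import cv2
s=optics.get_image("scene")["pixels"][60:280,220:440,::-1]; cv2.imwrite("pics/s8.png",s)
E
python3 nudge.py '[[0,0,0,0,0.06],[0,0,0,0,0.06],[0,0,0,0,0.06],[0,0,0,0,0.06],[0,0,0,0,0.06],[0,0,0,0,0.06],[0,0,0,0,0.06],[0,0,0,0,0.06],[0,0,0,0,0.06],[0,0,0,0,0.06]]'
python3 nudge.py '[[0,0,0,0,0.06],[0,0,0,0,0.06],[0,0,0,0,0.06],[0,0,0,0,0.06],[0,0,0,0,0.06],[0,0,0,0,0.06],[0,0,0,0,0.06],[0,0,0,0,0.06],[0,0,0,0,0.06],[0,0,0,0,0.06]]'
python3 nudge.py '[[0,0,0,0,0.06],[0,0,0,0,0.06],[0,0,0,0,0.06],[0,0,0,0,0.06],[0,0,0,0,0.06],[0,0,0,0,0.06],[0,0,0,0,0.06],[0,0,0,0,0.06],[0,0,0,0,0.06],[0,0,0,0,0.06]]'
python3 - <<'E'
from rig import env, optics
import cv2
a=cv2.imread("pics/s8.png");s=optics.get_image("scene")["pixels"][60:280,220:440,::-1]
b=cv2.imread("pics/scene0.png")[60:280,220:440]
cv2.imwrite("pics/m8.png",cv2.resize(cv2.hconcat([a,s,b]),(798,266)))
E
```

```text
time_s: 19.7
position: [0.3631, -0.0355, 0.1495]
tool_rot: [[0.081, 0.997, 0.0], [0.997, -0.081, -0.0], [-0.0, 0.0, -1.0]]
ft_force: [0.4, -0.2, -0.3]
grip_width: 0.0597
gripper_force: 0.0
t 19.7 cab [-0.1969 -0.1101  0.1495] yaw 85.35 F [ 0.4 -0.2 -0.3] w 0.0597 d [ 0.0001 -0.0031 -0.0105]
time_s: 20.75
position: [0.3644, -0.0358, 0.1494]
tool_rot: [[0.08, 0.997, 0.0], [0.997, -0.08, -0.0], [-0.0, 0.0, -1.0]]
ft_force: [-0.6, 0.3, 0.4]
grip_width: 0.06
gripper_force: 0.0
time_s: 21.75
position: [0.3644, -0.0359, 0.1493]
tool_rot: [[0.08, 0.997, -0.0], [0.997, -0.08, 0.0], [0.0, -0.0, -1.0]]
ft_force: [-1.2, -0.4, -0.6]
grip_width: 0.0603
gripper_force: 0.0
time_s: 22.75
position: [0.3645, -0.0358, 0.1493]
tool_rot: [[0.08, 0.997, 0.0], [0.997, -0.08, 0.0], [0.0, -0.0, -1.0]]
ft_force: [0.1, 0.3, -1.0]
grip_width: 0.0599
gripper_force: 0.0
```

View pics/m8.png

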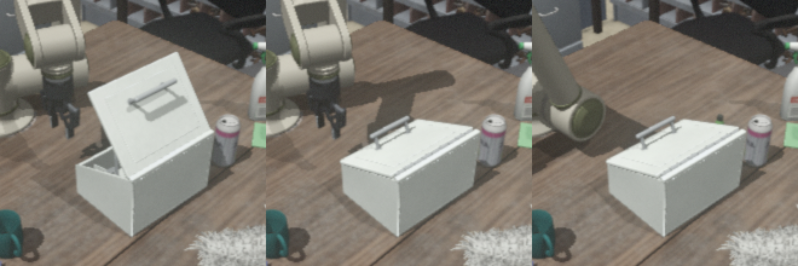

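The middle frame shows the door shut, with the handle at (390,127), matching the initial frame. The mug and can are standing, and the gripper is clear. A quick check for settling, then I'll hand in.

```bash
python3 nudge.py '[[0,-0.01,-0.01,0,0.06],[0,0,0,0,0.06],[0,0,0,0,0.06],[0,0,0,0,0.06],[0,0,0,0,0.06],[0,0,0,0,0.06]]' | head -1
python3 - <<'E'
from rig import env, optics
import cv2,numpy as np
s=optics.get_image("scene")["pixels"][:,:,::-1];b=cv2.imread("pics/scene0.png")
f=lambda m:np.float32(cv2.cvtColor(np.ascontiguousarray(m[155:200,300:360]),cv2.COLOR_BGR2GRAY))
print(cv2.phaseCorrelate(f(b),f(s),cv2.createHanningWindow((60,45),cv2.CV_32F)))
print(env.close_job())
E
```

```text
time_s: 23.4
((-0.04020672106660683, 0.6078461824517802), 0.9248815124123185)
the job is handed in; nothing more can be done
None
```

The job is handed in at 23.4 s: the bottle stands in the wide compartment, the stay was unlocked after holding the door, the door looks shut (handle within about 0.6 px of its starting image), and the mug and can are still upright.

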